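Hang the empty tube carrier on the drip stand

TASK

Take the empty wire tube carrier (the one with no tubes in it) by its blue handle and hang it on the drip stand, one end of its bar in each of the two yellow hooks. Lower it until both ends sit down in their hooks, and only then let go, so that it hangs upright and still. Leave the carrier full of tubes where it stands.

Things in the scene. Friction and masses are not known exactly. Their poses are not given: they have to be found in the camera images.
- empty_carrier: Empty steel wire tube carrier, loose, 0.28-0.46 kg, base 56 (x) x 180 (y) mm, 96 high. Round bar along y, 10 thick, 280 long, axis 85 above the origin, sticks out 48 past each end plate (outer face y = +-92). Blue handle mid-bar, 14 (x) x 60 (y) x 22 high, centred 85 above the origin; upper wire tier at 53. Origin: centre of underside, z up. Half-turn symmetric.
- loaded_carrier: Look-alike carrier, same frame, bar, blue handle and origin (centre of underside), but holding eight foil-capped glass tubes that reach 137 mm high; loose, stands on the bench, stays there. Where it stands and which side it is on varies.
- seat_left (a point): Lowest inside point of the left (+y) yellow hook of the fixed drip stand, 140 mm above the bench: the bar's underside rests here. Axes: x away from robot, y towards the left hook, z up; the stand may be turned about z. Hook: 8 mm bar open upwards, clear 20 mm in x at the bottom, 44 at the top; front tip (-x) 32 above the seat, back rises 36 to a post 14 thick, 58 behind (+x), top 55 above seat.
- seat_right (a point): Same point and axes on the right (-y) hook, 230 mm from seat_left along y, same height. The carrier's body hangs between the hooks with 19 mm to spare each side, its underside then 60 mm above the bench. A 14 mm high drip tray lies below, from 45 mm in front of the seats to 95 mm behind; a thin crossbar joins the posts 45 mm above the bench.

How it is judged (in metres and radians):
On the way:
1. both ends of the empty carrier's bar sit in the two hooks (within 10 mm of fully down) while the gripper still holds it (x of seat_left in the frame of empty_carrier between -0.015 and 0.015 m and z of seat_left in the frame of empty_carrier between 0.07 and 0.09 m and (y of seat_left in the frame of empty_carrier between 0.094 and 0.139 m or y of seat_left in the frame of empty_carrier between -0.139 and -0.094 m) and x of seat_right in the frame of empty_carrier between -0.015 and 0.015 m and z of seat_right in the frame of empty_carrier between 0.07 and 0.09 m and (y of seat_right in the frame of empty_carrier between 0.094 and 0.139 m or y of seat_right in the frame of empty_carrier between -0.139 and -0.094 m) and contact force between the fingers and empty_carrier above 0.5 N), for 0.2 s.
At the end, for the whole second after the job is handed in: The empty carrier hangs released and still from both hooks: each seat is under the bar outside the end plates, within 15 mm of its axis across and 10 mm of its underside in height; upright within 15 degrees, below 0.03 m/s and 0.3 rad/s (x of seat_left in the frame of empty_carrier between -0.015 and 0.015 m and z of seat_left in the frame of empty_carrier between 0.07 and 0.09 m and (y of seat_left in the frame of empty_carrier between 0.094 and 0.139 m or y of seat_left in the frame of empty_carrier between -0.139 and -0.094 m) and x of seat_right in the frame of empty_carrier between -0.015 and 0.015 m and z of seat_right in the frame of empty_carrier between 0.07 and 0.09 m and (y of seat_right in the frame of empty_carrier between 0.094 and 0.139 m or y of seat_right in the frame of empty_carrier between -0.139 and -0.094 m) and angle between empty_carrier's own z axis and vertical below 0.26 rad and linear speed of empty_carrier below 0.03 m/s and angular speed of empty_carrier below 0.3 rad/s); the robot touches nothing.
It fails at once if the carrier full of tubes is shifted by more than 20 mm or tipped by more than 15 degrees (distance of loaded_carrier from where it was at the start of the episode above 0.02 m or angle between loaded_carrier's own z axis and vertical above 0.26 rad).
It also fails if it takes over 48 s, if anything falls off the work surface, if the arm or the gripper's body presses on something with over 40 N, if the wrist force passes 120 N, or if a joint passes its speed limit or range.

ROBOT

A 6-joint arm with a two-finger parallel gripper is mounted at the origin on the work surface. World frame = base frame: x ahead of the robot, y to its left, z up, the work surface at z = 0. Lengths are in mm, angles in rad, forces in N, time in s.
With the tool pointing down it reaches from about 350 to 975 mm from the base axis. Payload 7.1 kg.
Tool frame: the origin (TCP) lies at the very end of the fingers, on their centre line; the grasp point (between the pads) lies 19 mm behind it; z points along the fingers, y is the direction in which the jaws open and shut (so a half turn about z gives the same grasp; the last joint's range is limited). The gripper opens to 88 mm and grips with 3 to 60 N. Pads are 20 mm wide; open, the fingers measure 115 mm over their backs; the gripper's body (75 mm by 178 mm) begins 61 mm behind the grasp point.
Start: joints at [-1.365, 0.423, 1.63, -0, 1.089, -0.019], TCP at [139.339, -609.253, 222.675] pointing down, gripper open.
Joint ranges: [-3, 3], [-0.9, 2.11], [0.09, 2.58], [-1.31, 4.45], [0.11, 2.69], [-2.54, 2.54]. Speed limits (rad/s): [2.39, 2.39, 3.01, 3.14, 3.14, 3.14].

INTERFACE

Orientations are given as a rotation vector (axis times angle).
In Python, from workcell import * gives the robot as it stands.
- The arm moves only by the tool play_rows, never from a script. Its argument "plan" is text: rows parted by semicolons, each of 7 numbers parted by spaces: the finger opening in cm, from 0 to 8.78, then the shift along the tool's x, y, z in cm, then the turn, a rotation vector about the tool's x, y, z in degrees. A call has 1 to 20 rows; each row shifts and turns the commanded pose from where the row before left it, along the tool's axes as they then stand; what a row does not reach is not made up. A row lasts 1/8 s, in which the tool goes at most 62.5 mm and 10.7 degrees, less where a joint would pass 70% of its speed; a pose out of reach is approached as far as the arm can. A call is refused whole if a number of a shift passes 6.25 or a number of a turn 10.7, either way. A call with a gripper value outside its range is refused whole. The fingers move at their own pace and stop on an object; the grip force is fixed at half the most. Time passes only in rows, so rows that do not move let the fingers close. It gives the time, the measured TCP pose, the force and the opening at its end, in the units of the state.
- get_obs(): the state, without advancing time (a new reading comes with each control period).
- get_image(name): name is "scene" or "top"; returns a dict with "pixels" (480x640x3 uint8, red, green, blue), "range_z" (480x640 float32, mm along the optical axis (not along the pixel's ray), 0 where there is no reading), "fx", "fy", "cx", "cy" (pixels), "eye" and "attitude" of the camera in the world. Camera axes: x right, y down, z forward; pixel columns grow to the right and rows downward; lengths in mm; the calibration is good to about 2 mm. A picture is of the moment at which its call begins.
- close_job(): hands the job in, once; it reports no verdict.
The state is a dict: "t": time; "qpos": joint angles; "qvel": joint speeds; "joint_torque": joint torques, N m; "ee_pos": TCP position; "orientation": TCP orientation; "ft_force": force on the tool from outside, world axes, zero at the start; "moment": the same for the moment, N m; "width": finger opening in mm.
Only numpy, scipy, OpenCV 4.12 (cv2) and the standard library are available. Lean on these libraries where they do the work, as an engineer would, in place of code of your own. Each camera call takes 0.05 s, during which the arm holds its last target. There are 200 camera calls.

## Working session

There is one attempt and no reset: what is moved stays moved. The work goes in short steps, Python scripts to look and compute and a tool call to move; the robot and the scene stay as the last step left them, time stands still between calls to the robot, and variables do not carry over. Pictures are saved under pics/ and viewed, about 8 in all and at most 12, crops included, and the job is handed in when it is done.

Besides the shell and the picture viewer there is one more tool, called after "Request:" in YAML: its name, and indented under it one key for each argument. play_rows: Moves the arm, as the interface text tells. Its arguments: {"type":"object","properties":{"plan":{"type":"string"}},"required":["plan"]}

```bash
mkdir -p pics; cat > h.py <<'E'
from workcell import *
import numpy as np, cv2
from scipy.spatial.transform import Rotation as R
def grab(n,save=None):
    im=get_image(n)
    if save: cv2.imwrite('pics/'+save,im['pixels'][:,:,::-1])
    return im
def att(im):
    a=np.array(im['attitude'],float)
    return R.from_rotvec(a).as_matrix() if a.size==3 else a.reshape(3,3)
def cloud(im):
    z=im['range_z'].astype(float); v,u=np.mgrid[:480,:640]
    c=np.stack([(u-im['cx'])*z/im['fx'],(v-im['cy'])*z/im['fy'],z],-1)
    p=c@att(im).T+np.array(im['eye']); p[z==0]=np.nan
    return p
E
python3 - <<'E'
from h import *
o=get_obs(); print({k:np.round(v,3) for k,v in o.items()})
for n in('top','scene'):
    im=grab(n,n+'0.png'); print(n,im['eye'],im['attitude'],im['fx'],im['cx'])
    np.savez(n+'0.npz',p=cloud(im),c=im['pixels'])
    p=cloud(im); print(np.nanmedian(p[...,2]))
E
```

```text
{'t': np.float64(0.0), 'qpos': array([-1.365,  0.424,  1.631, -0.   ,  1.089, -0.019]), 'qvel': array([ 0.   ,  0.001,  0.001, -0.002,  0.002,  0.   ]), 'joint_torque': array([-0.0000e+00, -5.4463e+01, -2.7367e+01,  6.4000e-02,  2.3000e-02,
       -0.0000e+00]), 'ee_pos': array([ 139.222, -608.719,  221.9  ]), 'orientation': array([-3.12 , -0.352,  0.   ]), 'ft_force': array([-0.689, -0.022, -0.588]), 'moment': array([-0.03 , -0.011, -0.028]), 'width': np.float64(88.041)}
top [ 285.63303352   11.43727268 1140.41250841] [-2.01639941  2.17574072 -0.25604321] 620.1037345580149 316.1378263214261
0.16856671348227792
scene [1127.25372891  266.7529891  1167.05808657] [-1.50863402 -2.30567461  0.65871468] 583.728481158837 317.17642108811674
0.7289261495201345
```

View pics/top0.png

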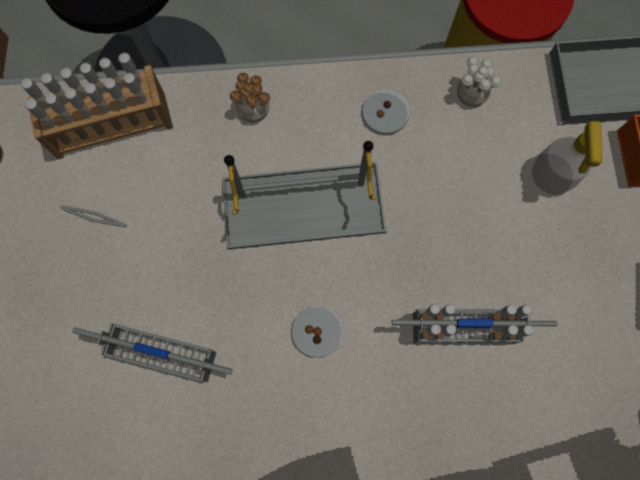

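View pics/scene0.png

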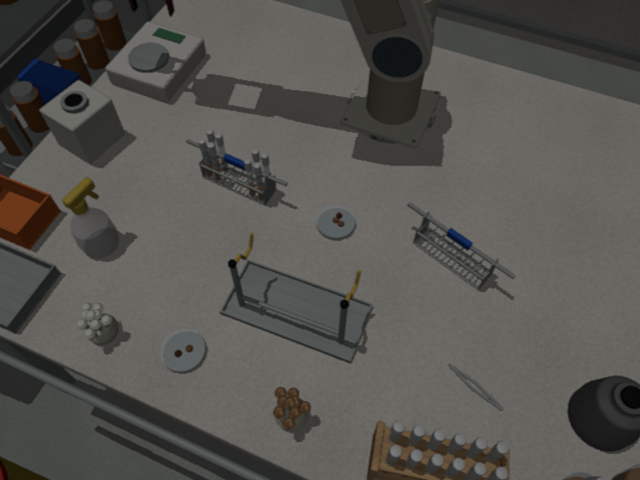

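Top view: the empty carrier is on the left, with its handle at (151,351) and bar from (75,330) to (230,371). The loaded carrier is on the right at (475,323). The hooks are near (235,195) and (370,178). The scene view agrees.

```bash
python3 - <<'E'
from h import *
for n in('top','scene'):
    d=np.load(n+'0.npz'); p=d['p']; c=d['c'].astype(int); r,g,b=c[...,0],c[...,1],c[...,2]
    v,u=np.mgrid[:480,:640]; Z=p[...,2]
    blue=(b>r+50)&(b>g+40)&(Z>85)&(Z<110)
    yel=(r>b+60)&(g>b+40)&(Z>120)&(Z<200)
    reg=lambda x0,x1,y0,y1:(p[...,0]>x0)&(p[...,0]<x1)&(p[...,1]>y0)&(p[...,1]<y1)
    for s in(1,-1):
        q=p[blue&(p[...,1]*s>0)]; print(n,'blue',len(q),np.nanmean(q,0).round(1),np.nanmax(q[:,2]).round(1))
        m=np.nanmean(q,0)
        near=(np.hypot(p[...,0]-m[0],p[...,1]-m[1])<150)&(Z>80)&(Z<100)
        q=p[near]; w,V=np.linalg.eigh(np.cov(q[:,:2].T)); a=V[:,1]; t=(q[:,:2]-m[:2])@a; print('  bar dir',a.round(3),'ang',np.degrees(np.arctan2(a[1],a[0])).round(1),'ext',t.min().round(1),t.max().round(1),'c',(m[:2]+a*(t.min()+t.max())/2).round(1),len(q))
    k,l,st,ce=cv2.connectedComponentsWithStats(cv2.dilate(yel.astype(np.uint8),np.ones((3,3))))
    for i in range(1,k):
        q=p[(l==i)&yel]
        if len(q)<15: continue
        i0=np.argmin(q[:,2]); print(' yel',ce[i].round(),len(q),'min',q.min(0).round(1),'max',q.max(0).round(1),'mean',q.mean(0).round(1))
        if np.hypot(*(q.mean(0)[:2]-[550,0]))<400: print(q[np.argsort(q[:,0])][::max(1,len(q)//16)].round(0).tolist())
E
```

```text
top blue 237 [386.6 285.4  96. ] 101.7
  bar dir [0.321 0.947] ang 71.3 ext -140.2 139.6 c [386.5 285.2] 1133
top blue 242 [ 391.9 -260.8   95.9] 100.1
  bar dir [0.082 0.997] ang 85.3 ext -140.9 138.9 c [ 391.8 -261.8] 1288
 yel [595. 142.] 470 min [ 625.3 -486.1  187.3] max [ 697.8 -459.3  198.2] mean [ 660.6 -471.9  193.3]
 yel [370. 176.] 155 min [ 598.5 -105.7  134.7] max [676.5 -97.8 178.7] mean [ 642.9 -101.8  158.9]
[[598.0, -104.0, 173.0], [603.0, -103.0, 170.0], [618.0, -105.0, 140.0], [622.0, -102.0, 140.0], [626.0, -101.0, 139.0], [631.0, -100.0, 135.0], [635.0, -102.0, 139.0], [640.0, -100.0, 141.0], [642.0, -103.0, 148.0], [645.0, -103.0, 160.0], [649.0, -100.0, 155.0], [653.0, -99.0, 176.0], [657.0, -102.0, 176.0], [661.0, -98.0, 176.0], [665.0, -100.0, 175.0], [668.0, -100.0, 179.0], [673.0, -99.0, 177.0], [676.0, -101.0, 176.0]]
 yel [233. 189.] 178 min [590.7 123.1 135.2] max [670.7 131.6 179.9] mean [635.7 127.2 159.4]
[[591.0, 126.0, 172.0], [596.0, 126.0, 171.0], [610.0, 130.0, 138.0], [615.0, 128.0, 139.0], [620.0, 124.0, 140.0], [625.0, 126.0, 135.0], [630.0, 1
[... 1479 characters left out ...]
176.0], [668.0, -100.0, 175.0], [670.0, -97.0, 176.0], [672.0, -98.0, 179.0], [673.0, -95.0, 179.0], [673.0, -97.0, 177.0]]
 yel [351. 292.] 41 min [611.4 127.8 136.5] max [665.  134.1 180.9] mean [637.6 130.8 156.4]
[[611.0, 132.0, 140.0], [612.0, 130.0, 140.0], [615.0, 129.0, 143.0], [616.0, 129.0, 141.0], [618.0, 130.0, 141.0], [619.0, 131.0, 140.0], [623.0, 130.0, 143.0], [625.0, 129.0, 141.0], [626.0, 129.0, 139.0], [627.0, 132.0, 143.0], [630.0, 128.0, 140.0], [634.0, 130.0, 144.0], [652.0, 129.0, 174.0], [654.0, 134.0, 178.0], [656.0, 133.0, 176.0], [657.0, 129.0, 175.0], [659.0, 134.0, 177.0], [661.0, 129.0, 172.0], [661.0, 133.0, 177.0], [664.0, 132.0, 176.0], [665.0, 130.0, 177.0]]
```

Request:
play_rows:
  plan: "8.7 0 0 0 0 0 -9.73;8.7 0 0 0 0 0 -9.73;8.7 0 0 0 0 0 -9.73;8.7 0 0 0 0 0 -9.73;8.7 0 0 0 0 0 -9.73;8.7 0 0 0 0 0 -9.73;8.7 4.93 3.02 0 0 0 0;8.7 4.93 3.02 0 0 0 0;8.7 4.93 3.02 0 0 0 0;8.7 4.93 3.02 0 0 0 0;8.7 4.93 3.02 0 0 0 0;8.7 4.93 3.02 0 0 0 0;8.7 4.93 3.02 0 0 0 0;8.7 5.41 -1.57 0 0 0 0;8.7 5.41 -1.57 0 0 0 0;8.7 5.41 -1.57 0 0 0 0;8.7 5.41 -1.57 0 0 0 0;8.7 5.41 -1.57 0 0 0 0;8.7 5.41 -1.57 0 0 0 0;8.7 5.41 -1.57 0 0 0 0"

```text
t: 2.6
ee_pos: [467.7, 45.4, 222.6]
orientation: [2.554, 1.83, -0.0]
ft_force: [-0.1, 0.3, -0.5]
width: 87.3
```

```bash
cat >> h.py <<'E'
def delta(x,y,z,yaw):
    "tool-axis shift (cm) and turn (deg) to world TCP pose, tool x at yaw, z down"
    o=get_obs(); M=R.from_rotvec(o['orientation'])
    c,s=np.cos(np.radians(yaw)),np.sin(np.radians(yaw))
    T=R.from_matrix(np.array([[c,s,0],[s,-c,0],[0,0,-1]]))
    d=np.array([x,y,z])-o['ee_pos']
    print('t',o['t'],'ee',o['ee_pos'].round(1),'F',np.round(o['ft_force'],1),'w',o['width'].round(1),'q6',o['qpos'][5].round(2))
    print('shift cm',(M.inv().apply(d)/10).round(2),'|d|',np.linalg.norm(d).round(1),'turn',np.degrees((M.inv()*T).as_rotvec()).round(2))
E
python3 -c "
from h import *
delta(388.5,287,222,71.3)"
```

```text
Traceback (most recent call last):
  File "h.py", line 22, in delta
    print('t',o['t'],'ee',o['ee_pos'].round(1),'F',np.round(o['ft_force'],1),'w',o['width'].round(1),'q6',o['qpos'][5].round(2))
                                                                                 ^^^^^^^^^^^^^^^^
AttributeError: 'float' object has no attribute 'round'
```

```bash
sed -i "s/o\['width'\].round(1)/round(o['width'],1)/; s/o\['qpos'\]\[5\].round(2)/round(o['qpos'][5],2)/" h.py
python3 -c "
from h import *
delta(388.5,287,160,71.3)"
```

```text
t 2.6 ee [467.7  45.4 222.6] F [-0.1  0.3 -0.5] w 87.3 q6 0.4
shift cm [ 20.34 -15.26   6.26] |d| 261.9 turn [ 0.    0.   -0.05]
```

Request:
play_rows:
  plan: "8.7 4.07 -3.05 0 0 0 0;8.7 4.07 -3.05 0 0 0 0;8.7 4.07 -3.05 0 0 0 0;8.7 4.07 -3.05 2 0 0 0;8.7 4.07 -3.05 4.2 0 0 0;8.7 0 0 0 0 0 0"

```text
t: 3.35
ee_pos: [387.1, 283.9, 160.3]
orientation: [-2.549, -1.835, 0.008]
ft_force: [-0.2, -0.0, 0.7]
width: 87.1
```

```bash
python3 - <<'E'
from h import *
delta(388.5,287,68,71.3)
a=grab('top')['pixels'][280:430,50:270,::-1];b=grab('scene')['pixels'][150:310,390:600,::-1]
f=lambda i:cv2.resize(i,(400,300),interpolation=cv2.INTER_CUBIC)
cv2.imwrite('pics/g1.png',np.hstack([f(a),f(b)]))
E
```

```text
t 3.35 ee [387.1 283.9 160.3] F [-0.2 -0.   0.7] w 87.1 q6 0.93
shift cm [0.38 0.07 9.23] |d| 92.3 turn [-0.19  0.24  0.21]
```

View pics/g1.png

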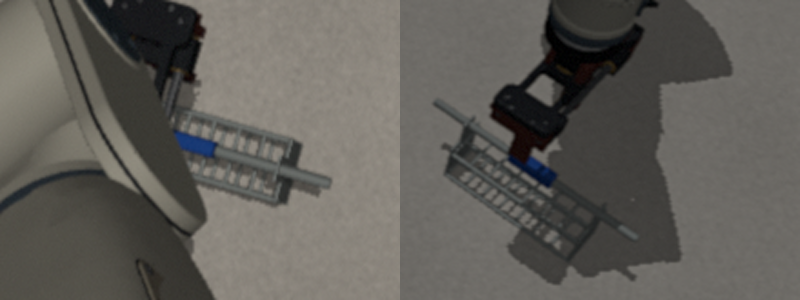

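The fingers straddle the blue handle in both views (around (195,143) and (532,168) in the crops). I'll go down and grip.

Request:
play_rows:
  plan: "8.7 0.35 0.05 2 0 0 0;8.7 0 0 2.5 0 0 0;8.7 0 0 2.5 0 0 0;8.7 0 0 1.6 0 0 0;8.7 0 0 0.5 0 0 0;8.7 0 0 0 0 0 0;0 0 0 0 0 0 0;0 0 0 0 0 0 0;0 0 0 0 0 0 0;0 0 0 0 0 0 0;0 0 0 0 0 0 0;0 0 0 0 0 0 0"

```text
t: 4.95
ee_pos: [391.4, 285.9, 71.9]
orientation: [-2.553, -1.83, -0.0]
ft_force: [0.5, 0.5, 1.0]
width: 30.2
```

```bash
python3 -c "
from h import *
delta(388.5,287,68,71.3)"
```

```text
t 4.95 ee [391.4 285.9  71.9] F [0.5 0.5 1. ] w 30.2 q6 0.93
shift cm [ 0.01 -0.31  0.39] |d| 5.0 turn [-0.   -0.   -0.04]
```

Request:
play_rows:
  plan: "3 0 0 0.4 0 0 0;0 0 0 0 0 0 0;0 0 0 0 0 0 0;0 0 0 0 0 0 0;0 0 0 0 0 0 0;0 0 0 0 0 0 0;0 0 0 0 0 0 0"

```text
t: 5.82
ee_pos: [391.3, 285.8, 67.8]
orientation: [2.553, 1.83, -0.0]
ft_force: [0.3, 0.3, -3.4]
width: 14.0
```

```bash
python3 -c "
from h import *
delta(388.5,287,68,71.3)"
```

```text
t 5.825 ee [391.3 285.8  67.8] F [ 0.3  0.3 -3.4] w 14.0 q6 0.93
shift cm [ 0.02 -0.31 -0.02] |d| 3.1 turn [-0.01  0.01 -0.04]
```

Gripped: the width is 14.0 mm, which matches the handle. Next: lift, turn and move in front of the stand.

Request:
play_rows:
  plan: "0 0 0 -1.5 0 0 0;0 0 0 -3 0 0 0;0 0 0 -4 0 0 0;0 0 0 -3.5 0 0 0;0 0 0 -1.7 0 0 0;0 0 0 0 0 0 -5.1;0 0 0 0 0 0 -5.1;0 0 0 0 0 0 -5.1;0 0 0 0 0 0 -5.1;0 -2.5 0.6 0 0 0 0;0 -4 0.9 0 0 0 0;0 -4.8 1.0 0 0 0 0;0 -4.8 1.0 0 0 0 0;0 -4.8 1.0 0 0 0 0;0 -4 0.9 0 0 0 0;0 -2.5 0.6 0 0 0 0;0 0 0 0 0 0 0;0 0 0 0 0 0 0"

```text
t: 8.07
ee_pos: [459.0, 14.1, 205.3]
orientation: [-2.189, -2.253, -0.001]
ft_force: [-0.9, 0.4, -3.9]
width: 13.8
```

```bash
cat > chk.py <<'E'
from h import *
import sys
def chk(tag):
    A=[]
    for n in('top','scene'):
        im=grab(n); p=cloud(im); c=im['pixels'].astype(int); r,g,b=c[...,0],c[...,1],c[...,2]
        e=np.array(get_obs()['ee_pos']); zb=e[2]+17
        d=np.hypot(p[...,0]-e[0],p[...,1]-e[1])
        Q=[]
        for s in(1,-1):   # bar ends beyond the plates
            m=(p[...,1]-e[1])*s
            k=(m>96)&(m<142)&(abs(p[...,0]-e[0])<35)&(abs(p[...,2]-zb)<25)&(r<b+40)
            q=p[k]
            if len(q): print(n,'end',s,len(q),np.median(q,0).round(1),'ytip',q[np.argmax(q[:,1]*s),1].round(1)); Q.append(np.median(q,0))
        if len(Q)==2: v=Q[0]-Q[1]; print('  bar yaw',np.degrees(np.arctan2(v[1],v[0])).round(1),'tilt',np.degrees(np.arctan2(v[2],np.hypot(*v[:2]))).round(1))
        uv=((np.array([[620,13,150]])-im['eye'])@att(im))[0]; u=int(im['fx']*uv[0]/uv[2]+im['cx']); v=int(im['fy']*uv[1]/uv[2]+im['cy'])
        u0=min(max(u-133,0),640-266); v0=min(max(v-133,0),480-266)
        A.append(cv2.resize(im['pixels'][v0:v0+266,u0:u0+266,::-1],(400,400),interpolation=cv2.INTER_CUBIC))
    cv2.imwrite('pics/'+tag,np.hstack(A))
E
python3 -c "
from chk import *
delta(624.5,13.5,205,91.75)
chk('c1.png')"
```

```text
t 8.075 ee [459.   14.1 205.3] F [-0.9  0.4 -3.9] w 13.8 q6 -0.02
shift cm [-0.54 16.54  0.03] |d| 165.5 turn [ 0.01 -0.02 -0.11]
top end 1 149 [452.9 135.3 227.6] ytip 152.1
top end -1 157 [ 460.1 -109.   227.3] ytip -127.2
  bar yaw 91.7 tilt 0.1
scene end 1 118 [458.9 134.3 227.3] ytip 156.5
scene end -1 95 [ 465.3 -101.2  226.2] ytip -123.8
  bar yaw 91.6 tilt 0.3
```

View pics/c1.png

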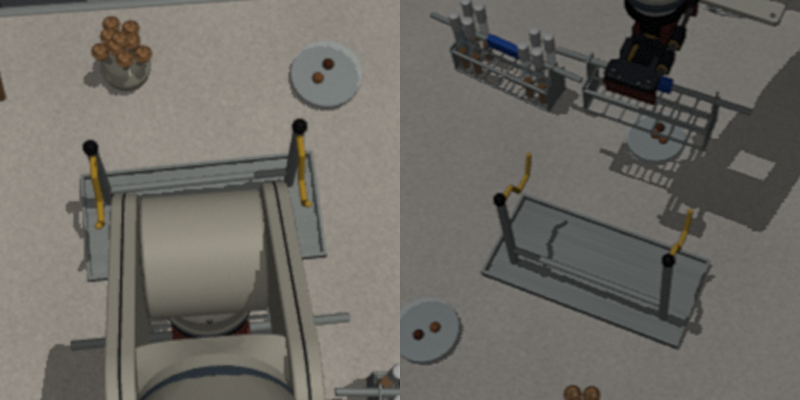

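The carrier hangs level at yaw 91.7°, and its y centre matches the seats. Moving forward over the hooks.

Request:
play_rows:
  plan: "0 -0.1 2 0 0 0 0;0 -0.1 3.5 0 0 0 0;0 -0.1 4 0 0 0 0;0 -0.1 3.5 0 0 0 0;0 -0.1 2.5 0 0 0 0;0 0 1.05 0 0 0 0;0 0 0 0 0 0 0;0 0 0 0 0 0 0"

```text
t: 9.18
ee_pos: [623.7, 13.8, 204.7]
orientation: [-2.188, -2.253, 0.001]
ft_force: [0.2, 0.9, -4.5]
width: 13.9
```

```bash
python3 -c "
from chk import *
delta(625,13.5,205,91.75)
chk('c2.png')"
```

```text
t 9.175 ee [623.7  13.8 204.7] F [ 0.2  0.9 -4.5] w 13.9 q6 -0.03
shift cm [-0.04  0.13 -0.03] |d| 1.4 turn [-0.08 -0.   -0.06]
top end 1 150 [616.9 133.5 226.8] ytip 152.2
top end -1 147 [ 623.8 -109.1  226.3] ytip -127.1
  bar yaw 91.6 tilt 0.1
scene end 1 135 [623.3 132.9 226.8] ytip 155.6
scene end -1 107 [ 629.6 -102.7  226.3] ytip -123.1
  bar yaw 91.5 tilt 0.1
```

View pics/c2.png

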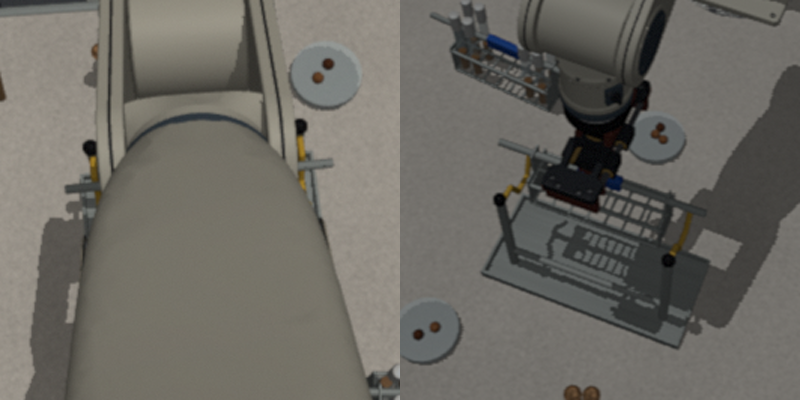

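The bar is centred over both hooks to within about 2 mm. I'll shift +2 mm and lower.

Request:
play_rows:
  plan: "0 0 0.2 0 0 0 0;0 0 0 1.5 0 0 0;0 0 0 2 0 0 0;0 0 0 2 0 0 0;0 0 0 1 0 0 0;0 0 0 0.5 0 0 0;0 0 0 0 0 0 0;0 0 0 0 0 0 0"

```text
t: 10.28
ee_pos: [627.4, 13.6, 135.5]
orientation: [2.188, 2.253, 0.001]
ft_force: [0.5, 0.2, -4.5]
width: 13.9
```

```bash
python3 -c "
from chk import *
delta(625,13.5,128,91.75)
chk('c3.png')"
```

```text
t 10.275 ee [627.4  13.6 135.5] F [ 0.5  0.2 -4.5] w 13.9 q6 -0.03
shift cm [-0.   -0.24  0.75] |d| 7.9 turn [ 0.07  0.   -0.09]
top end 1 128 [622.  133.8 158. ] ytip 152.1
top end -1 126 [ 628.5 -109.2  157. ] ytip -127.0
  bar yaw 91.5 tilt 0.2
scene end 1 174 [626.4 132.7 157.7] ytip 155.6
scene end -1 150 [633.  -96.9 156.9] ytip -123.5
  bar yaw 91.6 tilt 0.2
```

View pics/c3.png

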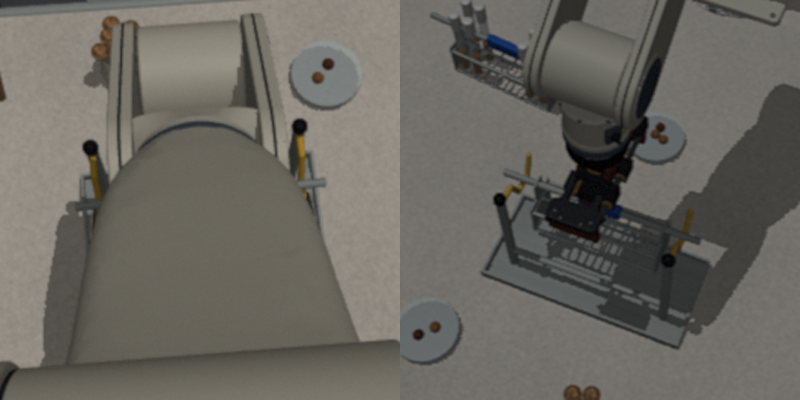

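No contact yet. The bar's underside is about 7 mm above the seats, inside the hooks. Shifting −1 mm and lowering onto the seats.

Request:
play_rows:
  plan: "0 0 -0.1 0.2 0 0 0;0 0 0 0.2 0 0 0;0 0 0 0.2 0 0 0;0 0 0 0.1 0 0 0;0 0 0 0.05 0 0 0;0 0 0 0 0 0 0;0 0 0 0 0 0 0;0 0 0 0 0 0 0"

```text
t: 11.38
ee_pos: [625.9, 13.6, 127.4]
orientation: [2.189, 2.253, 0.0]
ft_force: [-0.1, -0.4, -5.3]
width: 13.8
```

```bash
python3 -c "
from chk import *
delta(625,13.5,127,91.75)
chk('c4.png')"
```

```text
t 11.375 ee [625.9  13.6 127.4] F [-0.1 -0.4 -5.3] w 13.8 q6 -0.03
shift cm [-0.   -0.09  0.04] |d| 1.0 turn [ 0.01  0.   -0.09]
top end 1 104 [621.1 137.3 149.2] ytip 152.0
top end -1 115 [ 627.3 -111.6  149. ] ytip -127.5
  bar yaw 91.4 tilt 0.0
scene end 1 162 [625.  133.1 149.5] ytip 155.5
scene end -1 144 [631.8 -97.3 149.6] ytip -123.9
  bar yaw 91.7 tilt -0.0
```

Request:
play_rows:
  plan: "0 0 0 0.07 0 0 0;0 0 0 0.07 0 0 0;0 0 0 0 0 0 0;0 0 0 0 0 0 0"

```text
t: 11.98
ee_pos: [626.0, 13.6, 126.6]
orientation: [2.189, 2.253, 0.001]
ft_force: [-3.3, -0.9, 5.1]
width: 13.6
```

The force on the tool went from −5 to +5 N up, so the bar has seated. Hold briefly, then release and lift straight up after a look.

Request:
play_rows:
  plan: "0 0 0 0 0 0 0;0 0 0 0 0 0 0;2 0 0 0 0 0 0;3 0 0 0 0 0 0;5 0 0 0 0 0 0;5 0 0 0 0 0 0;5 0 0 0 0 0 0;5 0 0 0 0 0 0;5 0 0 0 0 0 0"

```text
t: 13.1
ee_pos: [625.9, 13.6, 126.0]
orientation: [-2.189, -2.253, 0.0]
ft_force: [-0.2, -0.4, 0.1]
width: 49.9
```

```bash
python3 -c "
from chk import *
delta(625,13.5,260,91.75)
chk('c5.png')"
```

```text
t 13.1 ee [625.9  13.6 126. ] F [-0.2 -0.4  0.1] w 49.9 q6 -0.03
shift cm [ -0.    -0.09 -13.4 ] |d| 134.0 turn [-0.    0.   -0.09]
top end 1 97 [620.8 138.3 148.9] ytip 151.6
top end -1 115 [ 627.5 -110.5  148.3] ytip -127.6
  bar yaw 91.5 tilt 0.2
scene end 1 157 [624.4 133.1 148.7] ytip 155.4
scene end -1 140 [631.7 -96.9 148.9] ytip -124.7
  bar yaw 91.8 tilt -0.1
```

View pics/c5.png

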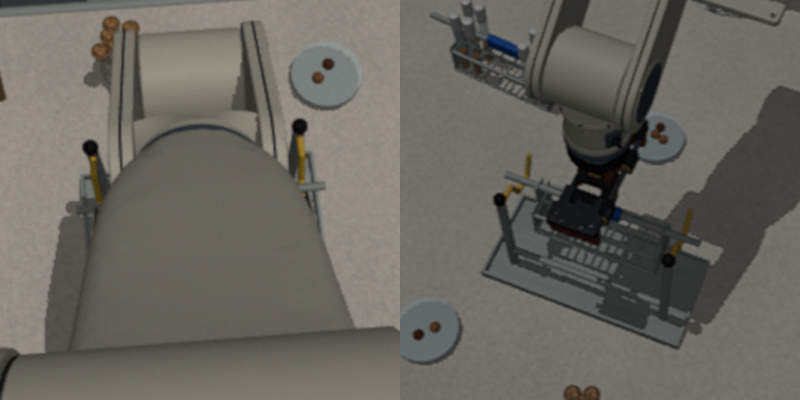

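The bar sits in both hooks, level, with its top at 149 mm, and the fingers are open and unloaded. Backing straight up.

Request:
play_rows:
  plan: "5 0 0 -1 0 0 0;5 0 0 -2 0 0 0;5 0 0 -3 0 0 0;5 0 0 -4 0 0 0;5 0 0 -4 0 0 0;5 0 -4 0 0 0 0;5 0 -5 0 0 0 0;5 0 -5 0 0 0 0;5 0 -5 0 0 0 0;5 0 0 0 0 0 0;5 0 0 0 0 0 0;5 0 0 0 0 0 0;5 0 0 0 0 0 0"

```text
t: 14.82
ee_pos: [436.8, 8.1, 266.0]
orientation: [-2.189, -2.253, 0.0]
ft_force: [-0.5, 0.7, 0.2]
width: 50.3
```

```bash
python3 - <<'E'
from chk import *
o=get_obs(); print(o['ee_pos'],o['ft_force'])
def get_obs(): return {'ee_pos':[625,13.6,126]}
import chk as k; k.get_obs=get_obs
k.chk('c6.png')
E
```

```text
[436.80938667   8.08627805 265.97700433] [-0.50902829  0.69803311  0.23872146]
top end 1 143 [619.4 131.1 148.8] ytip 151.8
top end -1 85 [ 628.  -115.4  148.4] ytip -127.5
  bar yaw 92.0 tilt 0.1
scene end 1 148 [625.1 133.6 148.9] ytip 155.5
scene end -1 137 [632.1 -97.2 148.7] ytip -123.2
  bar yaw 91.7 tilt 0.0
```

View pics/c6.png

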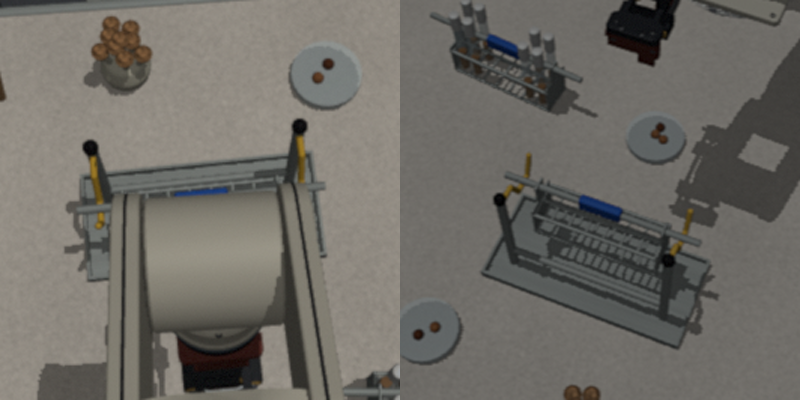

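The carrier hangs upright in both hooks and the arm is clear of it. Handing in.

```bash
python3 -c "
from workcell import *
print(close_job())"
```

```text
the job is handed in; nothing more can be done
None
```

The empty carrier now hangs on the drip stand, one end of its bar in each yellow hook, and the job is handed in at about 15 s of the 48 s allowed. I gripped it by the blue handle and lowered it onto the seats. The vertical force on the tool went from −5 to +5 N as it seated, and I held it there before opening the fingers and backing off.

- **Carrier:** the last images show the bar level within 0.2° and turned 92°, in line with the stand. Its top is at about 149 mm; fully seated it should be at 150 mm. I judged stillness from repeated readings only: heights held within 1 mm and positions within a few mm before and after backing off.
- **Robot:** the gripper is clear of everything, and the force reading is about zero.
- **Loaded carrier:** it was never touched. It looks unmoved and upright in the last scene picture, though I did not re-measure its position.
- **Disagreement:** the two cameras differed by 4–6 mm in the bar's x position, slightly more than their stated calibration. This is well inside the 20 mm clear width of the hooks.

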